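Slide the waste canister on to the spill deck and secure it

TASK

Slide the flat waste canister, cap end first, up the ramp and over the sill of the yellow spill deck, without lifting it off, until it sits square and fully home against the sprung back fence, wherever that is set; then swing the red retaining arm round behind it until its rubber pad bears firmly on the canister and stays so, holding it against the fence. Be gentle with the thin-walled canister (it dents above 25 N), and leave the glassware and bottles standing where they are.

Things in the scene. Friction and masses are not known exactly. Their poses are not given: they have to be found in the camera images.
- canister: Flat thin off-white plastic canister, 140 (its x) x 115 (y) x 70 mm high, about 0.6 kg, paper label, red screw cap (48 mm across, 14 mm high) on top, 35 mm from the middle towards +x. Origin: centre of the underside; +x is the leading (cap) end, the rear face is at x = -70 mm. Pressing on it with over 25 N dents it. Friction 0.4 to 0.6. On the ramp a pusher must rise with it or it wedges.
- deck: Yellow spill deck, fixed; +x is the way in. Origin: on the bench under the middle of the sill. Ramp from x = -95 mm, 190 mm wide, rises 17 mm to the sill (x = -8 to 8 mm); then a black grated floor 13 mm above the bench, y = -72 to 72 mm, between kerbs 34 mm above the bench (x = -10 to 270 mm), with flared lead-ins at the sill (x = -36 to -8 mm, opening to y = +/-85 mm).
- track: Two aluminium rails on the deck's kerbs with the back fence they carry; origin and axes of the deck. The fence is a firmly clamped cross bar with a sprung rubber strip (115 mm wide, 33 to 67 mm above the bench; 3 N per mm, 5 mm travel, then hard). It was set by the last user: the strip's free face lies anywhere from x = 165 to 205 mm, not reported: feel for it.
- keeper (a joint): Angle of the red retaining arm, rad, about an upright hinge at (16, -94) mm in the deck's frame. 0: it points along the deck's +y, across the way in; grows as it opens (counter-clockwise from above, towards -x), about 2 when open; range -0.35 to 2.2. Stiff: some 4 N at the handle moves it, it stays where left. Its pad meets a canister that is home at -0.25 to 0.35.
- keeper_handle (a point): Middle of the grip on the retaining arm's upright round black-sleeved handle, 17 mm thick, 135 mm from the hinge axis, standing from 50 to 138 mm above the bench; this point is 120 mm above the bench.
- keeper_pad: Round rubber pad (22 mm) on the retaining arm, 75 mm from the hinge axis, 54 mm above the bench; origin on the arm's centre line, pad tip 34 mm ahead of it along the pad's +x. Sprung: 2 N per mm, 7 mm of travel, then hard. The stiff hinge can hold it against the canister with up to about 7 N.
- reagent_a: Tall reagent bottle, 74 x 196 mm, black cap, straw-coloured; bystander, origin at the centre of its underside.
- reagent_b: Tall reagent bottle, 74 x 196 mm, black cap, pale; bystander, origin at the centre of its underside.
- reagent_c: Tall reagent bottle, 74 x 196 mm, black cap, dark straw; bystander, origin at the centre of its underside.
- jug: Off-white handled jug, 120 mm across, 223 mm high; bystander, origin at the centre of its underside.
- erlen: Conical glass flask, 84 x 122 mm; bystander, origin at the centre of its underside.
- beaker: Glass beaker, 84 x 105 mm; bystander, origin at the centre of its underside.
- wash_bottle: White wash bottle with red spout, 62 mm across, 178 mm high, spout 65 mm to its +x; bystander, origin at the centre of its underside.
- dropper: Small amber dropper bottle, 40 x 102 mm, beside the deck; bystander, origin at the centre of its underside.
Things that resemble listed ones, but are neither listed nor needed, are in the scene too. Leave any green or purple look-alike of the canister alone.

How it is judged:
On the way:
1. the canister stands flat on the deck's floor, past the sill (z of canister in the frame of deck between 0.01 and 0.017 m and x of canister in the frame of deck above 0.085 m and angle between canister's own z axis and vertical below 0.04 rad), for 0.1 s.
At the end, for the whole second after the job is handed in: The canister is flat on the deck floor (underside 10 to 17 mm up, upright within 0.04 rad), wholly behind the sill, cap end towards the fence, square within 0.08 rad; it bears on the fence with over 1 N, the arm's pad presses it with over 2.5 N; canister and arm are at rest (all of step 1 and angle between the x axis of canister and the x axis of deck, either way round below 0.08 rad and contact force between canister and track above 1 N and contact force between canister and keeper_pad above 2.5 N and x of deck in the frame of canister below 0 m and linear speed of canister below 0.01 m/s and velocity of joint keeper between -0.05 and 0.05 rad/s); the robot touches nothing.
It fails at once if the canister is pressed by the fingers with more than 25 N (contact force between the fingers and canister above 25 N).
It fails at once if the canister is pressed against the fence with more than 25 N (contact force between canister and track above 25 N).
It fails at once if the canister is pressed by the arm's pad with more than 25 N (contact force between canister and keeper_pad above 25 N).
It fails at once if the canister is lifted (underside's centre more than 35 mm above the bench) or tipped by more than 0.4 rad (height (world z) of canister above 0.035 m or angle between canister's own z axis and vertical above 0.4 rad).
It fails at once if a bystander bottle, jug, flask or beaker is moved by more than 20 mm or knocked over (distance of any of reagent_a, reagent_b, reagent_c, jug, erlen, beaker, wash_bottle, dropper from where it was at the start of the episode above 0.02 m or angle between any of reagent_a, reagent_b, reagent_c, jug, erlen, beaker, wash_bottle, dropper's own z axis and vertical above 0.3 rad).
It also fails if it takes over 72 s, if anything falls off the work surface, if the arm or the gripper's body presses on something with over 40 N, if the wrist force passes 120 N, or if a joint passes its speed limit or range.

ROBOT

A 6-joint arm with a two-finger parallel gripper is mounted at the origin on the work surface. World frame = base frame: x ahead of the robot, y to its left, z up, the work surface at z = 0. Lengths are in m, angles in rad, forces in N, time in s.
With the tool pointing down it reaches from about 0.35 to 1 m from the base axis. Payload 7.1 kg.
Tool frame: the origin (TCP) lies at the very end of the fingers, on their centre line; the grasp point (between the pads) lies robot.hold_point_z behind it (robot.hold_point_z is the distance from the TCP to the grasp point, in m); z points along the fingers, y is the line along which they close (so a half turn about z gives the same grasp; the last joint's range is limited). The gripper opens to 85 mm and grips with 20 to 120 N. Pads are 22 mm wide; open, the fingers measure 114 mm over their backs; the gripper's body (76 mm by 85 mm) begins 54 mm behind the grasp point. The pads swing forward as they close: fully open they stand 13 mm farther back than shut.
Start: joints at [-1.179, 0.423, 1.63, -0, 1.089, -0.019], TCP at [0.25, -0.573, 0.231] pointing down, gripper open.
Joint ranges: [-3, 3], [-0.9, 2.11], [0.09, 2.58], [-1.31, 4.45], [0.11, 2.69], [-2.54, 2.54]. Speed limits (rad/s): [2.39, 2.39, 3.01, 3.14, 3.14, 3.14].

INTERFACE

Orientations are given as a unit quaternion [x, y, z, w].
In Python, from station import robot gives the robot as it stands. The module is installed in compiled form; this text tells all that it offers. Calls block until the motion is done:
- robot.move_to(position, orientation): joint-space move of the TCP to a pose.
- robot.move_straight(position, ori=None, rate=0.15, max_force=None): straight line of the TCP; ori=None keeps the orientation; rate is the mean speed in m/s. With max_force (N) it stops when the force on the tool has changed by that much, and returns True; else False.
- robot.movej(angles): joint-space move.
- robot.move_gripper(opening, squeeze=None): opening from 0.0 (shut) to 1.0 (fully open); squeeze is the grip in N (None keeps the last); returns when the fingers have stopped.
- robot.wait(seconds).
- robot.ik(position, orientation): joint angles nearest the present ones, or None.
- robot.state(): the state.
- robot.capture(name): name is "side" or "top" or "wrist"; returns a dict with "img" (384x512x3 uint8, blue, green, red), "z_map" (384x512 float32, m along the optical axis (not along the pixel's ray), 0 where there is no reading), "mtx" (3x3 intrinsics, pixels), "k1" (the pictures are not rectified: a ray, as slopes to the right and down, at radius r is drawn at 1 + k1 r^2 times it, then the intrinsics apply), "pose" (4x4, takes a point from camera to world coordinates). Camera axes: x right, y down, z forward; pixel columns grow to the right and rows downward; lengths in m; the calibration is good to about 2 mm. A picture is of the moment at which its call begins.
A pose or a line that the arm cannot do raises robot.IKError and nothing moves.
- robot.sign_off(): hands the job in; it is judged then, once.
The state is a dict: "clock": time; "joints": joint angles; "qd": joint speeds; "joint_torque": joint torques, N m; "tool_pos": TCP position; "eef_rot": TCP orientation; "wrist_force": force on the tool from outside, world axes, zero at the start; "wrist_torque": the same for the moment, N m; "finger_gap": opening from 0.0 (shut) to 1.0 (fully open); "grasp_force": force on a finger pad.
Only numpy, scipy, OpenCV 4.12 (cv2) and the standard library are available. Lean on these libraries where they do the work, as an engineer would, in place of code of your own. Each camera call takes 0.05 s, during which the arm holds its last target. There are 200 camera calls.

## Working session

There is one attempt and no reset: what is moved stays moved. The work goes in short steps, each a Python script; the robot and the scene stay as the last script left them, time stands still between calls to the robot, and variables do not carry over. Pictures are saved under pics/ and viewed, at most 10 in all, crops included, and the job is handed in when it is done.

```bash
mkdir -p pics; cat > h.py <<'E'
import numpy as np, cv2
from station import robot
def ray(c,px):
    K=c["mtx"];p=np.array([(px[0]-K[0,2])/K[0,0],(px[1]-K[1,2])/K[1,1]]);q=p.copy()
    for _ in range(20): q=p/(1+c["k1"]*(q@q))
    return np.array([q[0],q[1],1.0])
def onplane(c,px,z):
    T=c["pose"];d=T[:3,:3]@ray(c,px);o=T[:3,3];return o+d*(z-o[2])/d[2]
def bydepth(c,px):
    u,v=map(int,px);z=c["z_map"][v,u];T=c["pose"];return T[:3,:3]@(ray(c,px)*z)+T[:3,3]
def points(c):
    K=c["mtx"];h,w=c["z_map"].shape;u,v=np.meshgrid(np.arange(w),np.arange(h))
    p=np.stack([(u-K[0,2])/K[0,0],(v-K[1,2])/K[1,1]],-1);q=p.copy()
    for _ in range(20): q=p/(1+c["k1"]*(q**2).sum(-1,keepdims=True))
    P=np.concatenate([q,np.ones((h,w,1))],-1)*c["z_map"][...,None]
    return P@c["pose"][:3,:3].T+c["pose"][:3,3]
E
python3 - <<'E'
from h import *
import pickle
for n in("top","side"):
    c=robot.capture(n);pickle.dump(c,open(n+".pkl","wb"));cv2.imwrite(f"pics/{n}0.png",cv2.resize(c["img"],(768,576)))
    print(n,c["mtx"].tolist(),c["k1"],c["pose"].round(3).tolist())
s=robot.state();print(s,robot.hold_point_z)
E
```

```text
top [[391.2667544483109, 0.0, 255.95977788802216], [0.0, 391.2667544483109, 193.49239786852], [0.0, 0.0, 1.0]] 0.023321937342434717 [[0.015, -0.989, 0.145, 0.388], [-1.0, -0.019, -0.024, -0.021], [0.026, -0.144, -0.989, 1.348], [0.0, 0.0, 0.0, 1.0]]
side [[418.8962296484383, 0.0, 249.63041386566834], [0.0, 418.8962296484383, 190.19558643294883], [0.0, 0.0, 1.0]] -0.11235069742921945 [[-0.993, -0.088, 0.082, 0.439], [-0.118, 0.588, -0.801, 1.035], [0.022, -0.804, -0.594, 0.877], [0.0, 0.0, 0.0, 1.0]]
{'clock': 0.1, 'joints': array([-1.17899300e+00,  4.23768816e-01,  1.63056534e+00, -3.07061385e-05,
        1.08860048e+00, -1.90054054e-02]), 'qd': array([ 0.00194646, -0.00128696, -0.00296675,  0.00169129, -0.00026272,
        0.00012821]), 'joint_torque': array([ 5.22946666e-04, -5.58429945e+01, -2.82445174e+01, -5.13719192e-05,
        2.98743122e-03,  1.14135764e-05]), 'tool_pos': array([ 0.2494291 , -0.57256192,  0.23063963]), 'eef_rot': array([ 9.78976915e-01,  2.03969973e-01, -1.37711655e-04, -6.56850571e-04]), 'wrist_force': array([-0.09087252,  0.47538731,  0.39017867]), 'wrist_torque': array([-0.03783871,  0.06527568, -0.00906091]), 'grasp_force': 0.0, 'finger_gap': 0.9992841516822245} 0.0187
```

View pics/top0.png

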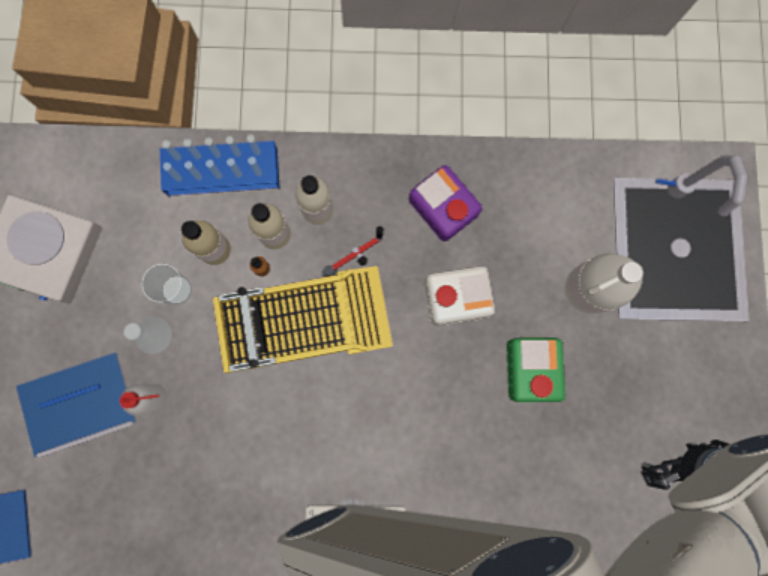

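View pics/side0.png

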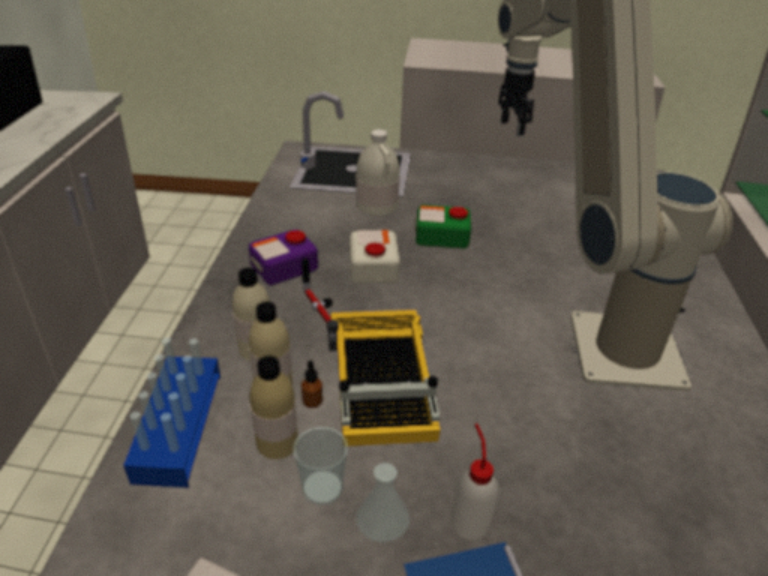

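Top view (768×576 scale): the deck lies at about (305,318), with its way in heading left and its ramp at the right end (385,308). The keeper hinge is at (330,271) and its handle at (380,233), open. There are three canister-like things: off-white (461,295), purple (445,203) and green (537,370). The off-white one fits, with its red cap facing the deck. I'll measure it and confirm with a crop.

```bash
python3 - <<'E'
from h import *
import pickle
c=pickle.load(open("top.pkl","rb"));P=points(c);im=c["img"];hsv=cv2.cvtColor(im,cv2.COLOR_BGR2HSV)
print("benchz",np.median(P[240:280,200:300,2]))
box=np.zeros(im.shape[:2],bool);box[170:225,275:340]=1
m=box&(P[...,2]>0.06)&(P[...,2]<0.08)
r=cv2.minAreaRect((P[m][:,:2]*1000).astype(np.float32));print("can top",r,np.median(P[m][:,2]))
def cen(mask):
    n,l,s,ct=cv2.connectedComponentsWithStats(mask.astype(np.uint8));i=1+s[1:,4].argmax();return ct[i],s[i,4]
red=((hsv[...,0]<8)|(hsv[...,0]>172))&(hsv[...,1]>140)&(hsv[...,2]>60)
p,a=cen(red&box);print("cap",p,a,onplane(c,p,0.084))
yel=(hsv[...,0]>18)&(hsv[...,0]<35)&(hsv[...,1]>150)&(hsv[...,2]>90)
yb=np.zeros_like(box);yb[170:255,130:270]=1
cnt,_=cv2.findContours((yel&yb).astype(np.uint8),cv2.RETR_EXTERNAL,cv2.CHAIN_APPROX_NONE)
cn=max(cnt,key=cv2.contourArea);R=cv2.minAreaRect(cn);print("deck px",R,cv2.boxPoints(R).tolist())
# yellow points with kerb height
k=yel&yb&(P[...,2]>0.027)&(P[...,2]<0.042);Rk=cv2.minAreaRect((P[k][:,:2]*1000).astype(np.float32));print("kerb",Rk,cv2.boxPoints(Rk).tolist(),k.sum())
k=yel&yb&(P[...,2]<0.05);
Rk=cv2.minAreaRect((P[k][:,:2]*1000).astype(np.float32));print("all",Rk,cv2.boxPoints(Rk).tolist())
ab=np.zeros_like(box);ab[145:190,205:262]=1
p=np.argwhere(ab&red)[:,::-1];print("arm red",len(p))
if len(p):
    q=np.array([onplane(c,x,0.054) for x in p]);print(cv2.fitLine((q[:,:2]*1000).astype(np.float32),cv2.DIST_HUBER,0,.01,.01).ravel(),q.min(0),q.max(0))
hb=ab&(P[...,2]>0.1)&(P[...,2]<0.16);print("handle",hb.sum(),np.median(P[hb],0) if hb.any() else 0,np.argwhere(hb).mean(0))
for n,(u,v) in dict(ra=(200,228),rb=(261,210),rc=(311,183),drop=(259,262)).items(): print(n,bydepth(c,(u/1.5,v/1.5)).round(3))
A=cv2.resize(im[140:260,130:350],None,fx=3.6,fy=3.6,interpolation=cv2.INTER_CUBIC);cv2.imwrite("pics/crop1.png",A)
E
```

```text
benchz -0.000388300728962232
can top ((570.495361328125, -220.80081176757812), (114.59284973144531, 142.54949951171875), 9.893472671508789) 0.06902790090458488
cap [297.08633094 196.87769784] 139 [ 0.5642536  -0.18627573  0.084     ]
deck px ((150.5, 221.0), (44.0, 15.0), 90.0) [[143.0, 199.0], [158.0, 199.0], [158.0, 243.0], [143.0, 243.0]]
kerb ((503.08294677734375, 159.2681884765625), (183.79733276367188, 309.6236877441406), 12.286887168884277) [[380.3442687988281, 290.9772644042969], [446.2342834472656, -11.55423355102539], [625.8216552734375, 27.559112548828125], [559.931640625, 330.0906066894531]] 151
all ((512.81787109375, 130.2505340576172), (185.53640747070312, 367.2487487792969), 11.158842086791992) [[386.2667541503906, 292.4499816894531], [457.3402404785156, -67.855712890625], [639.3690185546875, -31.94891357421875], [568.2955322265625, 328.3567810058594]]
arm red 105
[ 5.7032263e-01 -8.2142079e-01  6.6072351e+02  1.4750234e+01] [ 0.62419599 -0.03388303  0.054     ] [0.69477604 0.06251847 0.054     ]
handle 32 [ 0.69280702 -0.0359327   0.13297954] [153.90625 252.0625 ]
ra [0.678 0.324 0.182]
rb [0.715 0.201 0.195]
rc [0.772 0.102 0.199]
drop [0.631 0.222 0.078]
```

View pics/crop1.png

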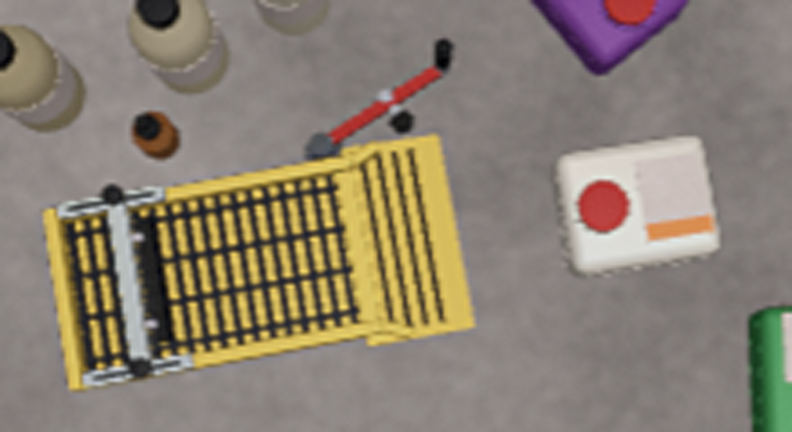

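The crop shows the off-white canister at (637,206), red cap towards the ramp and upright, so it is the target. The purple and green ones are the look-alikes. The deck frame agrees with the handle: 136 mm from hinge to handle against 135 expected. The canister sits about 11 mm towards deck +y, so I'll nudge it sideways first with both fingers.

```bash
cat >> h.py <<'E'
from scipy.spatial.transform import Rotation as Rn
O=np.array([0.5297,0.0444,0]);YAW=np.deg2rad(101.16)
RD=Rn.from_euler("z",YAW).as_matrix()
def W(x,y,z): return O+RD@np.array([x,y,z])/1000
def D(p): return RD.T@(np.asarray(p)-O)*1000
def ori(psi,tilt=0.0,flip=1):
    "psi: deck-frame heading of the push, tips lead by tilt"
    f=RD@np.array([np.cos(psi),np.sin(psi),0]);Z=np.array([0,0,1.])
    z=-Z*np.cos(tilt)+f*np.sin(tilt);y=flip*np.cross(Z,f);x=np.cross(y,z)
    return Rn.from_matrix(np.stack([x,y,z],1)).as_quat()
def can(c,box=None):
    P=points(c);im=c["img"].astype(int);white=(im.min(-1)>0)
    q=RD.T@((P-O).reshape(-1,3).T);q=q.T.reshape(P.shape)*1000
    hsv=cv2.cvtColor(c["img"],cv2.COLOR_BGR2HSV)
    m=(q[...,2]>61)&(q[...,2]<92)&(abs(q[...,1])<85)&(q[...,0]>-370)&(q[...,0]<145)
    n,l,s,_=cv2.connectedComponentsWithStats(m.astype(np.uint8));i=1+s[1:,4].argmax();m=l==i
    r=cv2.minAreaRect(q[m][:,:2].astype(np.float32));return r,np.median(q[m][:,2])
E
python3 - <<'E'
from h import *
import pickle
c=pickle.load(open("top.pkl","rb"))
for u,v in((440,137),(473,325)): print("ramp corner",D(onplane(c,(130+u/3.6,140+v/3.6),0.0)).round(1))
for u,v in((45,212),(72,388)): print("back corner",D(onplane(c,(130+u/3.6,140+v/3.6),0.034)).round(1))
print(can(c))
best=None
for fl in(1,-1):
    q=robot.ik(W(-268,110,200),ori(-np.pi/2,.1,fl)); q2=robot.ik(W(-370,0,60),ori(0,.2,fl)); print(fl,q,q2)
    if q is not None and (best is None or abs(q[5])<best[0]): best=(abs(q[5]),fl)
fl=best[1];o=ori(-np.pi/2,.1,fl)
robot.move_gripper(0.6)
robot.move_to(W(-268,110,150),o)
robot.move_straight(W(-268,110,22),rate=.2)
f=robot.state()["wrist_force"]
h=robot.move_straight(W(-268,60,22),rate=.04,max_force=2)
s=robot.state();print(h,D(s["tool_pos"]),s["wrist_force"]-f,s["clock"],s["finger_gap"])
E
```

```text
ramp corner [-103.8  -91.4    0. ]
ramp corner [-102.5   93.5    0. ]
back corner [273.  -79.2  34. ]
back corner [271.1  86.2  34. ]
(((-268.10528564453125, 10.675289154052734), (112.28172302246094, 142.5586700439453), 88.70492553710938), np.float64(69.62502472888765))
1 [-0.52861327  0.2964061   1.91353204  0.08742417  0.8584818  -2.34892698] [-0.56832141  0.76452056  1.48212367  0.16723441  1.04030079  2.28322628]
-1 [-0.52861327  0.2964061   1.91353204  0.08742417  0.8584818   0.79266567] [-0.56832141  0.76452056  1.48212367  0.16723441  1.04030079 -0.85836637]
True [-267.92534815   77.75395968   21.78121789] [-1.57531761  0.20465777 -1.27388527] 3.6417 0.5969200839998473
```

```bash
python3 - <<'E'
from h import *
f=robot.state()["wrist_force"]
h=robot.move_straight(W(-268,68.2,22),rate=.04,max_force=12)
s=robot.state();print(h,D(s["tool_pos"]),s["wrist_force"]-f)
robot.move_straight(W(-268,100,22),rate=.15)
robot.move_straight(W(-300,110,130),rate=.25)
robot.move_to(W(-375,0,130),ori(0,.2,-1))
c=robot.capture("top");print(can(c),robot.state()["clock"])
cv2.imwrite("pics/t2.png",cv2.resize(c["img"][130:260,120:380],None,fx=3,fy=3,interpolation=cv2.INTER_CUBIC))
E
```

```text
False [-268.07415464   67.82462315   21.93576634] [ 0.77639967 -0.16234021  1.48182921]
(((-267.50994873046875, 0.217010498046875), (140.26351928710938, 114.42584991455078), 0.3862690031528473), np.float64(69.79134258752306)) 6.475
```

View pics/t2.png

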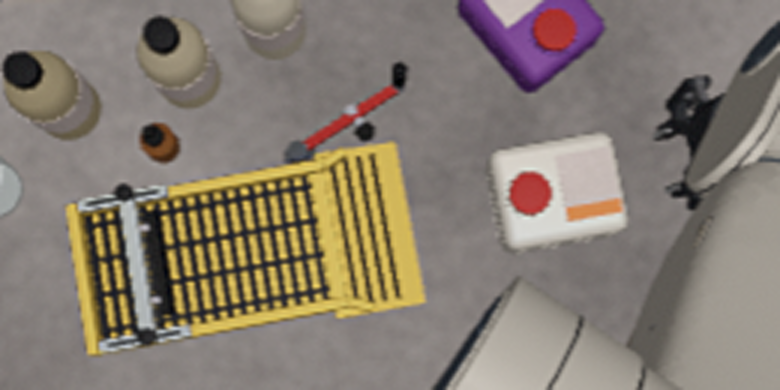

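```bash
sed -i 's/^O=.*/YAW=np.deg2rad(101.36)/; s/^YAW=np.deg2rad(101.16)/O=np.array([0.5297,0.0444,0])+1.5e-3*np.array([-np.sin(YAW),np.cos(YAW),0])*1.0; O[1]=0.0444-0.0003; O[0]=0.5297-0.00147/' h.py
grep -n "^O=\|^YAW" h.py
python3 - <<'E'
from h import *
o=ori(0,.2,-1)
robot.move_straight(W(-375,0,22),o,rate=.2)
f0=robot.state()["wrist_force"].copy()
h=robot.move_straight(W(-335,0,22),rate=.04,max_force=2)
tx=D(robot.state()["tool_pos"])[0];print(h,"contact",tx,robot.state()["clock"])
d=-337.8-tx
print("d",d)
if 4<d<18:
  for rear,z,r in((-240,22,.07),(-170,22,.05),(-98,22,.05),(-68,28,.04),(-38,34,.04),(-8,39.5,.04)):
    h=robot.move_straight(W(rear-d,0,z),rate=r,max_force=13)
    s=robot.state();print(rear,h,D(s["tool_pos"]).round(1),(RD.T@(s["wrist_force"]-f0)).round(1),round(s["clock"],2))
    if h: break
c=robot.capture("side");cv2.imwrite("pics/s3.png",cv2.resize(c["img"],(768,576))[150:480,200:560])
E
```

```text
18:YAW=np.deg2rad(101.36)Traceback (most recent call last):
  File "<stdin>", line 3, in <module>
  File "h.py", line 20, in W
    def W(x,y,z): return O+RD@np.array([x,y,z])/1000
                         ^
NameError: name 'O' is not defined
```

```bash
sed -i 's/^YAW=.*/YAW=np.deg2rad(101.36); O=np.array([0.5282,0.0441,0])/' h.py
python3 - <<'E'
from h import *
o=ori(0,.2,-1)
robot.move_straight(W(-375,0,22),o,rate=.2)
f0=robot.state()["wrist_force"].copy();np.save("f0.npy",f0)
h=robot.move_straight(W(-335,0,22),rate=.04,max_force=2)
tx=D(robot.state()["tool_pos"])[0];print(h,"contact",tx,robot.state()["clock"])
d=-337.8-tx
print("d",d)
if 4<d<18:
  for rear,z,r in((-240,22,.07),(-170,22,.05),(-98,22,.05),(-68,28,.04),(-38,34,.04),(-8,39.5,.04)):
    h=robot.move_straight(W(rear-d,0,z),rate=r,max_force=13)
    s=robot.state();print(rear,h,D(s["tool_pos"]).round(1),(RD.T@(s["wrist_force"]-f0)).round(1),round(s["clock"],2))
    if h: break
c=robot.capture("side");cv2.imwrite("pics/s3.png",cv2.resize(c["img"],(768,576))[150:480,200:560])
E
```

```text
True contact -347.46961050185223 7.85
d 9.669610501852219
-240 False [-249.8   -0.    22.1] [-1.1  0.7 -1.3] 9.41
-170 False [-1.795e+02  1.000e-01  2.200e+01] [-1.1  1.2 -0.9] 10.96
-98 True [-113.    -1.2   22.9] [-1.2  0.4  4.3] 12.18
```

View pics/s3.png

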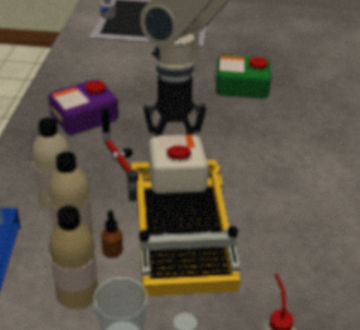

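The picture shows the canister at (178,165), square on the ramp between the lead-ins. The pusher stopped at the force limit just as the rear edge met the ramp toe, a few mm earlier than my frame says. I'll start rising from here.

```bash
python3 - <<'E'
from h import *
f0=np.load("f0.npy");d=9.67
for rear,z,r in((-100,25,.03),(-75,30,.04),(-45,35.5,.04),(-13,41,.04)):
    h=robot.move_straight(W(rear-d,0,z),rate=r,max_force=13)
    s=robot.state();print(rear,h,D(s["tool_pos"]).round(1),(RD.T@(s["wrist_force"]-f0)).round(1),round(s["clock"],2))
    if h: break
c=robot.capture("top");print(can(c))
c=robot.capture("side");cv2.imwrite("pics/s4.png",cv2.resize(c["img"][100:320,130:380],None,fx=2.4,fy=2.4))
E
```

```text
-100 False [-110.1   -0.7   25.3] [-6.  -1.4  1.9] 12.57
-75 False [-85.1  -0.4  30.2] [-6.2  0.1  3.3] 13.35
-45 False [-54.3   0.2  35.4] [-0.3  0.5 -0.8] 14.26
-13 False [-22.4  -0.   41.1] [-0.2  0.5 -0.7] 15.22
(((62.80391311645508, -1.5671119689941406), (135.9457550048828, 115.65141296386719), 0.5137970447540283), np.float64(84.51150515387963))
```

View pics/s4.png

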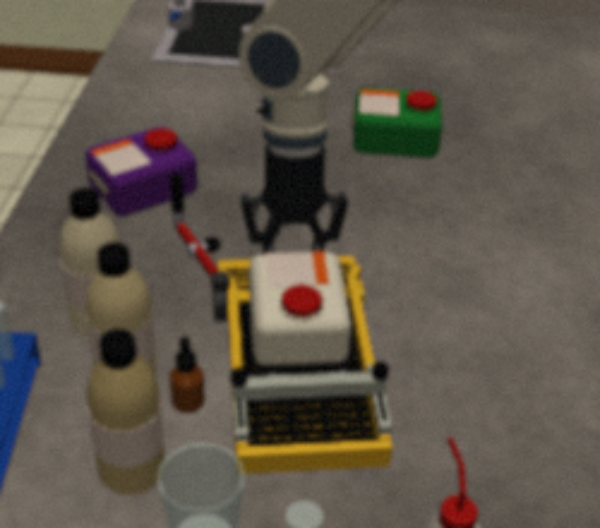

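```bash
python3 - <<'E'
from h import *
f0=np.load("f0.npy");d=9.67
for rear,z,r,m in((10,41,.04,10),(18,36,.03,9),(85,36,.02,8)):
    h=robot.move_straight(W(rear-d,0,z),rate=r,max_force=m)
    s=robot.state();print(rear,h,D(s["tool_pos"]).round(1),(RD.T@(s["wrist_force"]-f0)).round(1),round(s["clock"],2))
    if h: break
robot.wait(.3);s=robot.state();print((RD.T@(s["wrist_force"]-f0)).round(1))
c=robot.capture("top");print(can(c))
cv2.imwrite("pics/t5.png",cv2.resize(c["img"][150:255,130:290],None,fx=4,fy=4,interpolation=cv2.INTER_CUBIC))
E
```

```text
10 False [ 0.8  0.1 41. ] [-0.2  1.  -0.3] 16.04
18 False [ 8.  -0.6 36.2] [-3.4 -1.8  1.4] 16.51
85 True [25.5 -0.2 36. ] [-2.7 -0.5  1. ] 17.85
[-1.3  2.2  0. ]
(((97.94802856445312, -0.5620040893554688), (93.84913635253906, 115.13235473632812), 0.12314020842313766), np.float64(82.97098188718199))
```

View pics/t5.png

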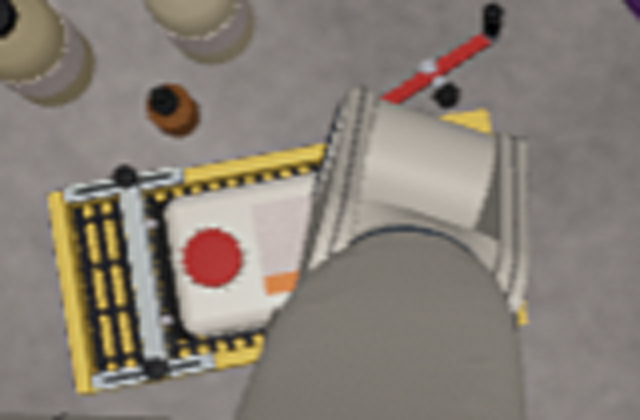

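```bash
python3 - <<'E'
from h import *
f0=np.load("f0.npy")
x=D(robot.state()["tool_pos"])[0]
for i in range(12):
    x+=1.0
    h=robot.move_straight(W(x,0,36),rate=.015,max_force=8)
    robot.wait(.1);s=robot.state();F=RD.T@(s["wrist_force"]-f0);print(h,round(x,1),D(s["tool_pos"]).round(1),F.round(1))
    if F[0]<-8.5: break
print(s["clock"])
c=robot.capture("top");P=points(c);q=((P-O)@RD)*1000
m=(abs(q[...,1])<40)&(q[...,2]>70)&(q[...,2]<88)&(q[...,0]>60)&(q[...,0]<195)
print(np.percentile(q[m][:,0],[90,97,99,100]))
E
```

```text
False 26.0 [25.3 -0.4 35.9] [-6.2  0.2 -1.3]
False 27.0 [25.9 -0.5 36. ] [-9.4  1.7 -1.3]
18.9083
[168.6801966  175.94782758 181.51451919 186.28454634]
```

Pushing force now climbs about 3 N per mm with little side force, and the canister's front edge lines up with the black strip (crop ~168,260). It is on the fence. Next I back off and take the keeper handle.

```bash
cat >> h.py <<'E'
HX,HY=16,-94
def arc(th,z=108,R=135): return W(HX-R*np.sin(th),HY+R*np.cos(th),z)
def aori(th): return ori(th-np.pi/2,0,-1)
E
python3 - <<'E'
from h import *
hd=D([0.6928,-0.0359,0.133]);v=hd[:2]-[HX,HY];th=np.arctan2(-v[0],v[1]);print("handle",hd,np.hypot(*v),th)
robot.move_straight(W(-30,0,38),rate=.12)
robot.move_straight(W(-60,0,190),rate=.2)
for t in np.linspace(th,0.1,8): print(round(t,2),np.round(robot.ik(arc(t),aori(t)),2))
P=W(hd[0],hd[1],190)
robot.move_to(P,aori(th))
c=robot.capture("wrist");cv2.imwrite("pics/w6.png",c["img"])
print(can(robot.capture("top")),robot.state()["clock"])
robot.move_straight(W(hd[0],hd[1],108),rate=.1,max_force=5)
s=robot.state();print(D(s["tool_pos"]))
E
```

```text
handle [-110.85445904 -145.6174746   133.        ] 136.95407063611378 1.957239463887557
1.96 [-0.07  0.66  1.54 -0.    0.94 -0.65]
1.69 [-0.09  0.62  1.62 -0.    0.9  -0.41]
1.43 [-0.11  0.58  1.7  -0.    0.86 -0.16]
1.16 [-0.11  0.54  1.78 -0.    0.82  0.1 ]
0.9 [-0.1   0.5   1.86 -0.    0.78  0.38]
0.63 [-0.06  0.46  1.93 -0.    0.75  0.68]
0.37 [-0.01  0.44  1.98 -0.    0.73  1.  ]
0.1 [ 0.05  0.42  2.01 -0.    0.71  1.33]
(((93.30667877197266, -0.48480224609375), (116.0578842163086, 102.84593963623047), 89.84278869628906), np.float64(82.61791577563615)) 21.2667
[-110.97212723 -146.19011248  108.6375462 ]
```

View pics/w6.png

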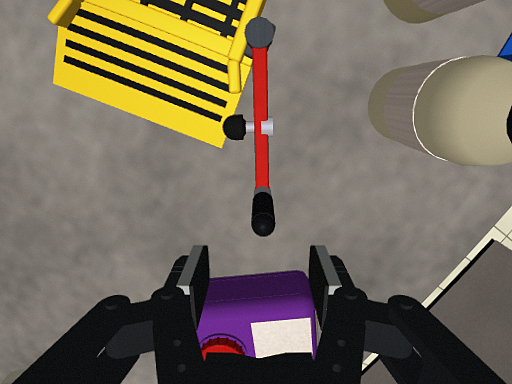

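The wrist view shows the handle (263,210) centred between the fingers (200 and 320). I'll grip it and swing.

```bash
python3 - <<'E'
from h import *
g=robot.state()["wrist_force"].copy()
robot.move_gripper(0.0,squeeze=40)
s=robot.state();p=D(s["tool_pos"]);v=p[:2]-[HX,HY];th0=np.arctan2(-v[0],v[1]);R=np.hypot(*v)
print("gap",s["finger_gap"],s["grasp_force"],th0,R,s["wrist_force"]-g)
g=s["wrist_force"].copy();np.save("g.npy",g)
def T(th):
    F=RD.T@(robot.state()["wrist_force"]-g);return (F@[np.cos(th),np.sin(th),0],F@[-np.sin(th),np.cos(th),0],F[2])
for th in np.append(np.arange(th0-.13,.45,-.13),.42):
    h=robot.move_straight(arc(th,108.5,R),aori(th),rate=.07,max_force=20)
    print(round(th,2),h,np.round(T(th),1))
    if h: break
print(robot.state()["finger_gap"],robot.state()["clock"])
E
```

```text
gap 0.1702833766635057 38.95678639411926 1.9614550821714705 137.29673198828257 [-0.13157662  0.52561185  3.96901036]
1.83 False [ 2.4 -0.9  1.7]
1.7 False [ 1.2 -1.2  1.6]
1.57 False [ 1.3 -1.3  2.9]
1.44 False [ 0.5 -2.4  2.8]
1.31 False [-0.1 -4.6  1.6]
1.18 False [-1.4 -8.   1.2]
1.05 False [ 0.1 -8.2  1.1]
0.92 False [  2.  -12.9   0.1]
0.79 False [  2.5 -16.5  -3.3]
0.66 False [  1.8 -17.7  -7.2]
0.53 False [  2.9 -20.6 -11.2]
0.42 False [  2.9 -22.5 -13.5]
0.16916022525730645 27.5
```

```bash
python3 - <<'E'
from h import *
g=np.load("g.npy");th=.42;R=137.3
def T(th):
    F=RD.T@(robot.state()["wrist_force"]-g);return np.array([F@[np.cos(th),np.sin(th),0],F@[-np.sin(th),np.cos(th),0],F[2]])
for i in range(6):
    R-=1.5;robot.move_straight(arc(th,108.5,R),aori(th),rate=.03,max_force=15);t=T(th);print(R,t.round(1))
    if t[1]>-4: break
robot.move_gripper(0.4);robot.wait(.2);print("free",T(th).round(1))
g=robot.state()["wrist_force"].copy();np.save("g.npy",g);np.save("R.npy",R)
robot.move_gripper(0.0,squeeze=40);robot.wait(.2)
s=robot.state();print("regrip",T(th).round(1),s["finger_gap"],s["clock"],D(s["tool_pos"]))
c=robot.capture("top");cv2.imwrite("pics/t7.png",cv2.resize(c["img"][140:255,130:290],None,fx=4,fy=4,interpolation=cv2.INTER_CUBIC))
E
```

```text
135.8 [  1.  -15.4  -9.4]
134.3 [-0.7 -9.4 -5.7]
132.8 [-4.5 -2.9 -1.6]
free [-0.1  0.6 -4.2]
regrip [-0.9  1.6  3.2] 0.1699072212443596 29.275 [-38.24988951  27.2743379  108.63104607]
```

View pics/t7.png

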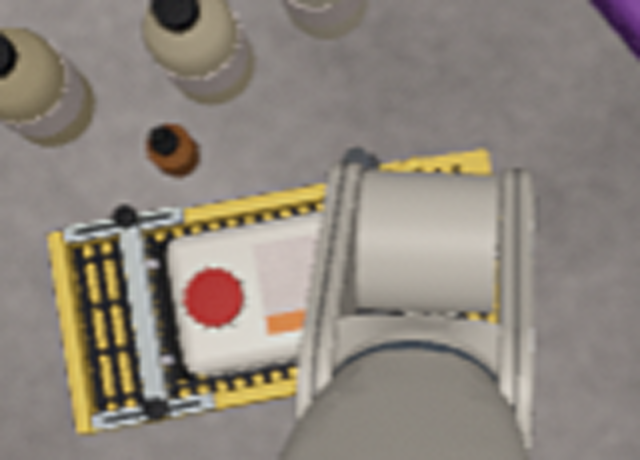

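The arm is nearly closed and the canister is still on the strip at crop (168,300). I'll use the corrected hinge (14.7,-97) and close in small steps while watching the force.

```bash
sed -i 's/^HX,HY=.*/HX,HY=14.7,-97/' h.py; python3 - <<'E'
from h import *
g=np.load("g.npy")
def T(th):
    F=RD.T@(robot.state()["wrist_force"]-g);return np.array([F@[np.cos(th),np.sin(th),0],F@[-np.sin(th),np.cos(th),0],F[2]])
th=.403
while th>-.1:
    th-=.02 if th>.24 else .01
    h=robot.move_straight(arc(th,108.5),aori(th),rate=.03,max_force=9)
    t=T(th);p=D(robot.state()["tool_pos"])[:2]-[HX,HY];print(round(th,3),round(np.arctan2(-p[0],p[1]),3),h,t.round(1))
    if h or t[0]<-8: break
print(robot.state()["clock"])
E
```

```text
0.383 0.383 False [-1.   2.2  3.4]
0.363 0.363 False [-1.6  1.2  4.1]
0.343 0.343 False [-0.1  1.9  4. ]
0.323 0.323 False [-1.1  0.5  4.1]
0.303 0.304 False [-0.4 -2.   3.7]
0.283 0.284 False [-1.3 -3.8  1.7]
0.263 0.264 False [-0.8 -5.5  1.2]
0.243 0.244 False [-1.1 -5.9  1.1]
0.223 0.224 False [-0.7 -5.2  1. ]
0.213 0.215 False [-2.7 -6.3  0.8]
0.203 0.206 False [-1.2 -5.7 -0.8]
0.193 0.196 False [-2.2 -5.6  0.7]
0.183 0.186 False [-1.5 -6.8 -0.5]
0.173 0.176 False [-2.1 -6.7 -1. ]
0.163 0.166 False [-1.8 -5.7 -0.6]
0.153 0.156 False [-2.6 -7.1 -0.9]
0.143 0.147 False [-2.  -6.7 -1.2]
0.133 0.138 False [-3.4 -7.2 -1.2]
0.123 0.129 False [-4.4 -6.4 -2.3]
0.113 0.12 False [-5.3 -7.  -2.5]
0.103 0.11 False [-5.9 -6.8 -2. ]
0.093 0.101 False [-6.4 -7.6 -2.5]
0.083 0.091 False [-6.4 -7.3 -1.8]
0.073 0.082 False [-7.8 -7.2 -3.2]
0.063 0.073 False [-8.7 -8.1 -3.8]
35.575
```

```bash
python3 - <<'E'
from h import *
th=.053
print(robot.move_straight(arc(th,108.5),aori(th),rate=.03,max_force=5))
robot.wait(.3)
robot.move_gripper(0.45);robot.wait(.2)
s=robot.state();print(s["wrist_force"]-np.load("g.npy"),s["grasp_force"])
robot.move_straight(arc(th,230),rate=.15)
robot.move_to(W(-250,60,250),aori(.3))
c=robot.capture("top");print(can(c),robot.state()["clock"])
P=points(c);q=((P-O)@RD)*1000
m=(q[...,2]>115)&(q[...,2]<150)&(abs(q[...,0])<80)&(abs(q[...,1]-38)<45)
h=np.median(q[m],0);print("handle",m.sum(),h,np.arctan2(-(h[0]-HX),h[1]-HY))
cv2.imwrite("pics/t8.png",cv2.resize(c["img"][140:255,130:290],None,fx=4,fy=4,interpolation=cv2.INTER_CUBIC))
E
```

```text
False
[ 0.57176611  0.8421527  -0.41268034] 0.0
(((82.92875671386719, -2.064502716064453), (125.14000701904297, 115.87825775146484), 0.8798600435256958), np.float64(82.35318749191444)) 38.7083
handle 28 [  3.62551834  40.29292538 134.38986667] 0.08048889691386216
```

View pics/t8.png

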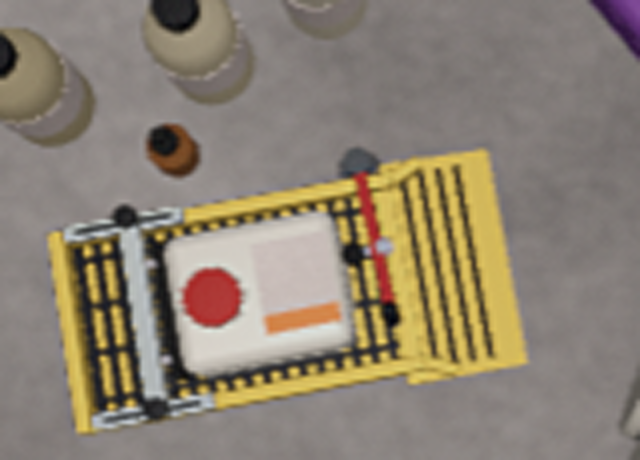

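The picture shows the canister square and flat, front edge on the strip (165,300), with the keeper pad on its rear face (352,255). The arm sprang back only about 0.02 rad on release, leaving roughly 4 mm of pad travel pressed in. The arm is clear, so I'm handing in.

```bash
python3 -c "
from station import robot
robot.wait(.3);print(robot.sign_off(),robot.state()['clock'])"
```

```text
the job is handed in; nothing more can be done
the job is handed in; nothing more can be done
```

The job is handed in at about 39 s of the 72 s allowed: the canister is square and flat against the sprung fence, with the keeper pad pressed on its rear face. `sign_off` gave no pass/fail, and I judged the final fence and pad forces from wrist force and arm angle, not by direct measurement.

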